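# Ready and start the mini centrifuge

## Robot

A 7-joint arm with a two-finger parallel gripper is mounted at the origin on a cart in front of the work surface, level with it; the furniture and walls round the work are solid. World frame = base frame: x ahead of the robot, y to its left, z up, the work surface at z = 0. Lengths are in m, angles in rad, forces in N, time in s.
With the tool pointing down it reaches from about 0.4 to 0.75 m from the base axis. Payload 19.5 kg.
Tool frame: the origin (TCP) lies midway between the tips of the shut fingers; the grasp point (between the pads) lies grip_depth behind it (grip_depth is the distance from the TCP to the grasp point, in m); z points along the fingers, y is the line along which they close (so a half turn about z gives the same grasp; the last joint's range is limited). The gripper opens to 85 mm and grips with 20 to 120 N. Pads are 22 mm wide; open, the fingers measure 114 mm over their backs; the gripper's body (76 mm by 85 mm) begins 54 mm behind the grasp point. The pads swing forward as they close: fully open they stand 13 mm farther back than shut.
Start: joints at [1.06, 0.707, -0.028, 1.485, 0.022, 0.951, -0.075], TCP at [0.26, -0.513, 0.193] pointing down, gripper open.
Joint ranges: [-2.71, 2.71], [-0.32, 2.16], [-1.57, 1.52], [0, 2.45], [-1.46, 4.6], [0, 2.02], [-2.83, 2.83]. Speed limits (rad/s): [1.89, 1.89, 2.57, 2.57, 3.01, 3.01, 3.01].

## Interface

Orientations are given as a unit quaternion [x, y, z, w].
In Python, from cell import * gives the robot as it stands.
- The arm moves only by the tool drive_tool, never from a script. Its argument "rows" is a list of rows, each a list of 7 numbers: the shift along the tool's x, y, z in mm, then the turn, a rotation vector about the tool's x, y, z in degrees, then the gripper command: -1 is fully open, 1 is shut, values between are in proportion. A call has 1 to 12 rows; each row is the pose to reach, as a shift and turn from the pose commanded when the call began, along the tool's axes at that moment; what a row does not reach only later rows make up. A row lasts 1/12 s, in which the tool goes at most 41.7 mm and 7.16 degrees, less where a joint would pass 70% of its speed; a pose out of reach is approached as far as the arm can. A call with a gripper value outside its range is refused whole. The fingers move at their own pace and stop on an object; "squeeze" is the grip in N (left out, the last holds). Time passes only in rows, so rows that repeat a pose let the fingers close. It gives the time, the measured TCP pose, the force, the opening and the grip force at its end, in the units of the state.
- observe(): the state, without advancing time (a new reading comes with each control period).
- read_camera(name): name is "scene" or "top" or "wrist"; returns (picture, depth): 400x640x3 uint8, red, green, blue; 400x640 float32, m along the optical axis (not along the pixel's ray), 0 where there is no reading.
- get_calibration(name): a dict with "fov_y" (degrees; the focal length in pixels is half the picture's height over the tangent of half this angle, whatever the lens; pixels are square), "cx", "cy" (the principal point, pixels), "xyz" and "rotation" of the camera in the world. Camera axes: x right, y up, looking along -z (the intrinsics and any distortion apply to the point x, -y, -z); pixel columns grow to the right and rows downward; lengths in m; the calibration is good to about 2 mm. A picture is of the moment at which its call begins: read the wrist's pose just before it. get_calibration takes no time and is no camera call; for the wrist camera it gives the pose at the moment of the call.
- hand_in(): hands the job in; it is judged then, once.
Trained networks look in the newest picture that a camera, given by its name, has taken for a name from the list of things; names that differ only in an ending like _2 or _b are one class to them, and where a whole thing is asked for, a point or a joint stands for the part that bears it (a point fixed in the world has none). Each returns a list of dicts, best first, with "confidence" (0 to 1); they miss things now and then, are a little off and sometimes report something else, mostly with a low value. They report only what shows in the picture. A call takes as long as a camera call.
- regions_of(camera, label): "mask" (400x640 bool, what is visible of it) and "xy" ([column, row] in pixels, amid what is visible of it).
- place_of(camera, label): "xy" ([column, row] in pixels: a listed point, or the origin of a listed thing).
The state is a dict: "clock": time; "joint_pos": joint angles; "qd": joint speeds; "effort": joint torques, N m; "ee_pos": TCP position; "orientation": TCP orientation; "force": force on the tool from outside, world axes, zero at the start; "ft_torque": the same for the moment, N m; "finger_gap": opening from 0.0 (shut) to 1.0 (fully open); "grasp_force": force on a finger pad.
Only numpy, scipy, OpenCV 4.12 (cv2) and the standard library are available. Lean on these libraries where they do the work, as an engineer would, in place of code of your own. Each camera call takes 0.05 s, during which the arm holds its last target. There are 200 camera calls.

## Task

Get the mini centrifuge running with your fingertips alone: press the one tube that stands proud in the rotor down until it sits fully home, then swing the lid gently shut until it is fully closed, and only then press the long key on the front deck all the way down and let it come back up. Press lightly, lift nothing and pull nothing out, and leave the other tubes, the two small round keys and everything else on the table alone.

Things in the scene. Friction and masses are not known exactly. Their poses are not given: they have to be found in the camera images.
- minifuge: Mini centrifuge, fixed to the table: round white body 146 mm across, bowl rim 95 mm high; the dark rotor in the bowl turns by hand and its flat top is 77 mm high. Origin: under the centre of the round body, on the rotor's axis, at table height. z up, -x to its front, where a low key deck reaches out to 122 mm.
- rotor: The dark rotor in the bowl, 104 mm across, with six bores 31 mm from its axis: four hold tubes (two opposite pairs), two are empty. Origin on its axis, 58.5 mm above the table; its flat top is 18.5 mm higher. Turns by hand (0.02 N m friction); the proud tube's bore lies towards its -x.
- proud_tube_top (a point): Centre of the cap top of the tube that stands proud: white 2 ml micro tube, cap 14 mm across, leaning 20 degrees, its top towards the rotor's axis. z: up along the tube. Cap top about 99 to 103 mm above the table when proud, 88 mm (level with the other caps) and 31 mm from the rotor's axis when home. Always in the front half or at the sides of the bowl.
- proud_tube (a joint): How far the proud tube is pushed down its bore (m): starts at 0 to 0.004, home at 0.016. Snug (about 2 N of friction), stays where it is left; negative: pulled up. A straight downward press works; the cap moves up to 5 mm away from the rotor's axis as it sinks. Hard stop at home.
- tube_b: Another tube in the rotor, of the same kind as the proud one and already home; origin at the middle of its cap's underside, 31 mm from the rotor's axis; cap top 88 mm above the table. Seen from above it stands 60 degrees counterclockwise round the axis from (31 mm from) the proud tube. Leave alone.
- tube_c: Another tube in the rotor, of the same kind as the proud one and already home; origin at the middle of its cap's underside, 31 mm from the rotor's axis; cap top 88 mm above the table. Seen from above it stands straight opposite the proud tube. Leave alone.
- tube_d: Another tube in the rotor, of the same kind as the proud one and already home; origin at the middle of its cap's underside, 31 mm from the rotor's axis; cap top 88 mm above the table. Seen from above it stands 240 degrees counterclockwise round the axis from the proud tube. Leave alone.
- lid (a joint): Angle of the lid (rad): 0 closed flat on the body, 1.57 straight up; starts open at 1.55 to 1.72. The hinge is stiff (0.13 N m friction, the lid weighs 90 g): the lid stays at any angle, and about 1 to 2 N at its free edge moves it. It meets a hard stop at 0, so close the last bit slowly; it need not be pressed down.
- lid_hinge (a point): Centre of the lid's hinge axis, at the back of the machine (machine frame +74 mm x, 94.5 mm above the table). The axis is the machine's y axis. Does not move.
- lid_outer (a point): Point on the lid's outer face, on its middle line, 125 mm from the hinge, 21.5 mm out from the hinge plane. z: out of the outer face (up when closed, away from the robot when open); -x: from hinge to free edge. Lid: smoke-tinted dome 128 mm across, 27 mm out at its middle (74 mm from the hinge), in a grey rim 15 mm thick; a lip at the free edge ends 152 mm from the hinge.
- long_key_top (a point): Centre of the top of the long grey key, 14 by 32 mm, in the middle of the front deck, 72 mm above the table. z points out of the deck, which slopes 15 degrees down to the front.
- long_key (a joint): How far the long key is pressed (m): 0 up, 0.004 fully down; springs back. It starts to move at 1.5 N and is fully down at 3.5 N along the deck's normal; a straight downward press works.
- left_key (a joint): How far the small round key (13 mm across) 36 mm to the left (+y of the machine) of the long key is pressed (m). Leave alone.
- right_key (a joint): How far the small round key (13 mm across) 36 mm to the right (-y of the machine) of the long key is pressed (m). Leave alone.
- cup_a: Bystander: white-lidded specimen cup, 55 mm across, 72 mm high. Origin: centre of its underside.
- cup_b: Bystander: a second such cup.
- dropper: Bystander: brown dropper bottle, 33 mm across, 106 mm high. Origin: centre of its underside.
- timer: Bystander: bench timer, 64 by 62 mm, 22 mm high, beside the centrifuge. Origin: centre of its underside.
- key_tool: Bystander: T-handled rotor key lying beside the centrifuge, 114 mm long along its y, 56 mm wide, 14 mm high. Origin: centre of its underside.
- marker: Bystander: lying marker, 138 mm long along its y, 14 mm high. Origin: centre of its underside.

How it is judged:
On the way, in this order (a step that is already met when the one before it is completed fails the run):
1. the proud tube is pressed home (within 2 mm) (value of joint proud_tube above 0.014 m), for 0.2 s.
2. the lid is fully closed (within 0.05 rad) (value of joint lid below 0.05 rad and value of joint proud_tube above 0.014 m), for 0.2 s.
3. the long key is pressed down (by at least 3 of its 4 mm) with the lid closed (value of joint long_key above 0.003 m and value of joint lid below 0.05 rad), for 0.1 s.
At the end, for the whole second after the job is handed in: The proud tube is home (0.014 m or more of 0.016), the lid is closed (below 0.05 rad), all three keys are up again (below 1 mm) and nothing else has been disturbed (all of step 2 and value of joint each of long_key, left_key, right_key below 0.001 m); the robot touches nothing.
It fails at once if the long key is pressed (over 2 mm) while the lid is still open (value of joint long_key above 0.002 m and value of joint lid above 0.1 rad).
It fails at once if a small round key is pressed (over 1.5 mm) or another tube is pressed on (over 3 N) (value of joint any of left_key, right_key above 0.0015 m or contact force between the fingers and tube_b above 3 N or contact force between the fingers and tube_c above 3 N or contact force between the fingers and tube_d above 3 N).
It fails at once if a tube is pulled up out of its bore (over 4 mm) (value of joint proud_tube below -0.004 m or height (world z) of any of tube_b, tube_c, tube_d above 0.0845 m).
It fails at once if the lid is slammed (faster than 3 rad/s), the rotor or a tube in it is pressed harder than 35 N, or any part of the machine harder than 100 N (velocity of joint lid below -3 rad/s or contact force between the fingers and rotor above 35 N or contact force between the fingers and minifuge above 100 N).
It fails at once if a bystander is moved (over 15 mm) (distance of any of cup_a, cup_b, dropper, timer, key_tool, marker from where it was at the start of the episode above 0.015 m).
It also fails if it takes over 58 s, if anything falls off the work surface, if the arm or the gripper's body presses on something with over 40 N, if the wrist force passes 120 N, or if a joint passes its speed limit or range.

## Working session

There is one attempt and no reset: what is moved stays moved. The work goes in short steps, Python scripts to look and compute and a tool call to move; the robot and the scene stay as the last step left them, time stands still between calls to the robot, and variables do not carry over. Pictures are saved under pics/ and viewed, at most 10 in all, crops included, and the job is handed in when it is done.

Besides the shell and the picture viewer there is one more tool, called as a command line: name --pt "numbers of a row" for each row, then --argument value for the rest. drive_tool: Moves the arm, as the interface text tells. Its arguments: {"type":"object","properties":{"rows":{"type":"array","items":{"type":"array","items":{"type":"number"}}},"squeeze":{"type":"number"}},"required":["rows"]}

```bash
mkdir -p pics; cat > h.py <<'E'
from cell import *
import numpy as np, cv2
from scipy.spatial.transform import Rotation as R
def rot(c):
    r=np.array(c["rotation"],float)
    return r if r.shape==(3,3) else R.from_quat(r).as_matrix()
def ray(c,uv):
    f=200/np.tan(np.radians(c["fov_y"]/2))
    d=np.array([(uv[0]-c["cx"])/f,-(uv[1]-c["cy"])/f,-1.])
    return rot(c)@d
def atz(c,uv,z):
    d=ray(c,uv);o=np.array(c["xyz"]);return o+d*(z-o[2])/d[2]
def atdepth(c,uv,dep): return np.array(c["xyz"])+ray(c,uv)*dep
E
python3 - <<'E'
from h import *
s=observe();print({k:np.round(v,3) for k,v in s.items()})
for n in("scene","top"):
    c=get_calibration(n);print(n,c)
    p,d=read_camera(n);cv2.imwrite(f"pics/{n}0.png",p[:,:,::-1])
    for l in("minifuge","rotor","proud_tube_top","lid_outer","lid_hinge","long_key_top","left_key","right_key","tube_b","cup_a","dropper","timer","key_tool","marker"):
        for r in place_of(n,l)[:4]:
            if r["confidence"]<.3: continue
            u=r["xy"];dep=d[int(np.clip(u[1],0,399)),int(np.clip(u[0],0,639))]
            print(n,l,round(r["confidence"],2),np.round(u,1),np.round(atdepth(c,u,dep),3))
E
```

```text
{'clock': np.float64(0.0), 'joint_pos': array([ 1.06 ,  0.707, -0.028,  1.485,  0.022,  0.951, -0.075]), 'qd': array([-0.001, -0.001, -0.   , -0.001, -0.001, -0.001, -0.001]), 'effort': array([-0.0000e+00, -8.8321e+01,  1.2350e+00, -2.3617e+01,  1.7000e-02,
        7.0000e-03,  0.0000e+00]), 'ee_pos': array([ 0.26 , -0.513,  0.192]), 'orientation': array([ 0.973,  0.232, -0.   , -0.001]), 'force': array([-0.245, -0.112, -0.138]), 'ft_torque': array([0.012, 0.024, 0.022]), 'grasp_force': np.float64(0.0), 'finger_gap': np.float64(1.003)}
scene {'fov_y': 45.86626840949724, 'cx': 322.3076341600904, 'cy': 204.25230030573317, 'xyz': array([-0.22348921,  0.64412294,  0.66537371]), 'rotation': array([-0.22787813,  0.43404759,  0.77769961, -0.39351947])}
scene minifuge 0.72 [348.3 227.4] [0.467 0.081 0.062]
scene minifuge 0.52 [349.5 193. ] [0.562 0.002 0.081]
scene rotor 0.63 [349.6 207.1] [0.493 0.057 0.095]
scene proud_tube_top 0.57 [349.9 197.9] [0.545 0.014 0.08 ]
scene proud_tube_top 0.34 [392.8 212.2] [ 0.516 -0.107  0.007]
scene lid_outer 0.68 [333.  130.3] [0.62  0.009 0.23 ]
scene lid_hinge 0.59 [336.7 175.2] [ 0.618 -0.001  0.107]
scene lid_hinge 0.38 [347.  193.6] [0.567 0.005 0.079]
scene long_key_top 0.5 [373.5 225.2] [0.437 0.031 0.065]Traceback (most recent call last):
  File "<stdin>", line 7, in <module>
ValueError: it knows: cup, dropper, key_tool, lid_hinge, lid_outer, long_key_top, marker, minifuge, proud_tube_top, rotor, timer, tube
```

```bash
python3 - <<'E'
from h import *
for n in("scene","top"):
    c=get_calibration(n);print(n,c["xyz"])
    p,d=read_camera(n);cv2.imwrite(f"pics/{n}0.png",p[:,:,::-1]);np.save(f"pics/{n}d.npy",d)
    for l in("minifuge","rotor","proud_tube_top","lid_outer","lid_hinge","long_key_top","tube","cup","dropper","timer","key_tool","marker"):
        for r in place_of(n,l)[:4]:
            if r["confidence"]<.3: continue
            u=r["xy"];dep=d[int(np.clip(u[1],0,399)),int(np.clip(u[0],0,639))]
            print(n,l,round(r["confidence"],2),np.round(u,1),np.round(atdepth(c,u,dep),3))
E
```

```text
scene [-0.22348921  0.64412294  0.66537371]
scene minifuge 0.88 [350.  227.7] [0.464 0.079 0.063]
scene rotor 0.78 [346.6 208.1] [0.495 0.064 0.094]
scene lid_outer 0.69 [336.8 130.6] [0.616 0.    0.228]
scene lid_outer 0.61 [345.8 194.4] [0.569 0.007 0.076]
scene lid_outer 0.54 [333.6 193.4] [0.602 0.021 0.068]
scene lid_hinge 0.63 [337.9 177.5] [ 0.616 -0.003  0.1  ]
scene lid_hinge 0.49 [370.2 224.7] [0.444 0.035 0.064]
scene lid_hinge 0.32 [310.8 246.1] [0.508 0.157 0.019]
scene long_key_top 0.59 [372.6 224.1] [0.44  0.031 0.066]
scene tube 0.49 [348.1 191.9] [0.564 0.004 0.084]
scene tube 0.45 [364.6 198.8] [ 0.511 -0.003  0.087]
scene tube 0.41 [337.6 195.9] [0.568 0.034 0.082]
scene cup 0.92 [229.1 295. ] [0.467 0.384 0.023]
scene cup 0.77 [220.6 264.3] [0.504 0.378 0.074]
scene dropper 0.83 [231.8 240.3] [0.572 0.32  0.07 ]
scene timer 0.65 [311.2 244.2] [0.516 0.151 0.018]
scene key_tool 0.43 [394.4 210.5] [ 0.518 -0.114  0.009]
scene marker 0.66 [289.  325.4] [0.338 0.325 0.01 ]
top [0.33611589 0.11681347 1.17814268]
top minifuge 0.67 [364.3 184.7] [0.544 0.02  0.075]
top r
[... 228 characters left out ...]
3 [381.4 125.7] [ 0.634 -0.002  0.225]
top lid_outer 0.74 [227.5 169.4] [0.581 0.329 0.069]
top lid_hinge 0.75 [374.9 151.6] [ 0.614 -0.003  0.097]
top long_key_top 0.67 [362.9 231. ] [0.441 0.023 0.063]
top tube 0.56 [373.4 172.1] [0.57  0.    0.088]
top tube 0.45 [378.8 195.4] [ 0.518 -0.011  0.086]
top cup 0.96 [214.7 215.7] [0.475 0.354 0.07 ]
top cup 0.84 [227.6 171.8] [0.575 0.328 0.07 ]
top dropper 0.69 [257.2 141.2] [0.652 0.265 0.048]
top timer 0.75 [308.7 194.7] [0.531 0.145 0.016]
top timer 0.34 [361.4 190.7] [0.53  0.027 0.077]
top key_tool 0.54 [414.8 202.4] [ 0.516 -0.107 -0.005]
top marker 0.67 [234.4 276.4] [0.342 0.316 0.01 ]
top marker 0.51 [310.  192.6] [0.537 0.142 0.014]
```

View pics/scene0.png

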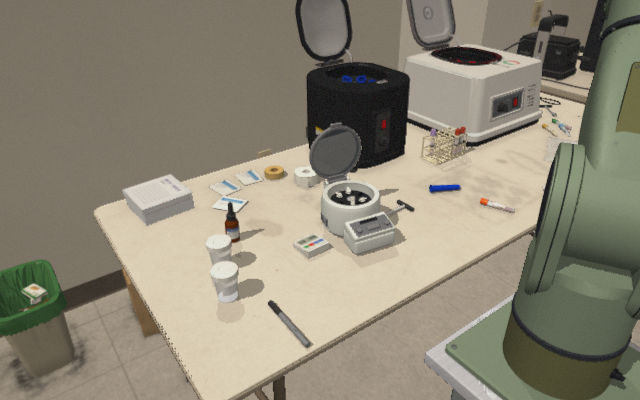

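View pics/top0.png

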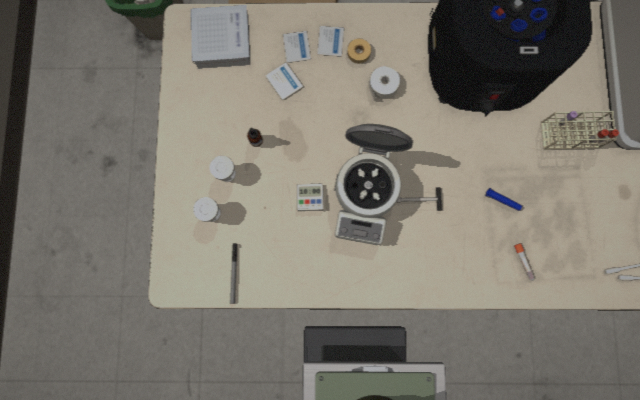

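The scene picture shows the minifuge at (350,205) with its lid open towards the back. The top picture shows the bowl at (368,184), the key deck at (361,228), and the timer (310,197) and key tool (438,199) beside it. I'm moving above it for a wrist view.

drive_tool --pt "390 -390 -150 0 0 35 1" --pt "390 -390 -150 0 0 35 1" --pt "390 -390 -150 0 0 35 1" --pt "390 -390 -150 0 0 35 1" --pt "390 -390 -150 0 0 35 1" --pt "390 -390 -150 0 0 35 1" --pt "390 -390 -150 0 0 35 1" --pt "390 -390 -150 0 0 35 1" --pt "390 -390 -150 0 0 35 1" --pt "390 -390 -150 0 0 35 1" --pt "390 -390 -150 0 0 35 1" --pt "390 -390 -150 0 0 35 1"

```text
clock: 2.65
ee_pos: [0.4101, -0.0524, 0.325]
orientation: [0.997, -0.071, 0.0, -0.0]
force: [1.4, 0.4, -0.0]
finger_gap: -0.004
grasp_force: 0.0
```

drive_tool --pt "20 -75 0 0 0 0 1" --pt "20 -75 0 0 0 0 1" --pt "20 -75 0 0 0 0 1" --pt "20 -75 0 0 0 0 1"

```text
clock: 2.98
ee_pos: [0.4406, 0.0184, 0.3239]
orientation: [0.998, -0.069, -0.0, -0.0]
force: [0.4, -1.3, 0.2]
finger_gap: 0.001
grasp_force: 0.0
```

```bash
python3 - <<'E'
from h import *
n="wrist";print(np.round(observe()["ee_pos"],4),np.round(observe()["orientation"],4));c=get_calibration(n);print(c)
p,d=read_camera(n);cv2.imwrite("pics/w1.png",p[:,:,::-1])
for l in("minifuge","rotor","proud_tube_top","lid_outer","lid_hinge","long_key_top","tube"):
    for r in place_of(n,l)[:4]:
        if r["confidence"]<.3: continue
        u=r["xy"];dep=d[int(np.clip(u[1],0,399)),int(np.clip(u[0],0,639))]
        print(n,l,round(r["confidence"],2),np.round(u,1),np.round(atdepth(c,u,dep),4))
E
```

```text
[0.4406 0.0184 0.3239] [ 9.976e-01 -6.940e-02 -2.000e-04 -1.000e-04]
{'fov_y': 69.04928848307908, 'cx': 318.7610496125054, 'cy': 199.2678225980022, 'xyz': array([0.51754433, 0.00854577, 0.50545629]), 'rotation': array([ 0.10044674, -0.11514607,  0.74550805, -0.64874462])}
wrist minifuge 0.82 [312.8  87.6] [0.5436 0.0129 0.0847]
wrist rotor 0.89 [310.   88.3] [0.5432 0.0168 0.0861]
wrist proud_tube_top 0.68 [108.9 152.7] [0.4947 0.3558 0.0322]
wrist proud_tube_top 0.64 [302.8 105.2] [0.5229 0.029  0.1006]
wrist lid_hinge 0.62 [316.4  25.8] [ 0.6123 -0.0019  0.1005]
wrist lid_hinge 0.44 [389.8  92.6] [ 0.5238 -0.1071  0.0114]
wrist long_key_top 0.66 [311.6 163.5] [0.4382 0.0304 0.0681]
wrist tube 0.66 [320.9  62.8] [ 0.5719 -0.002   0.0895]
wrist tube 0.5 [293.5  68.4] [0.5705 0.0347 0.087 ]
wrist tube 0.49 [109.5 153.6] [0.4932 0.355  0.0326]
wrist tube 0.41 [323.3 102.3] [0.5229 0.0014 0.0858]
```

View pics/w1.png

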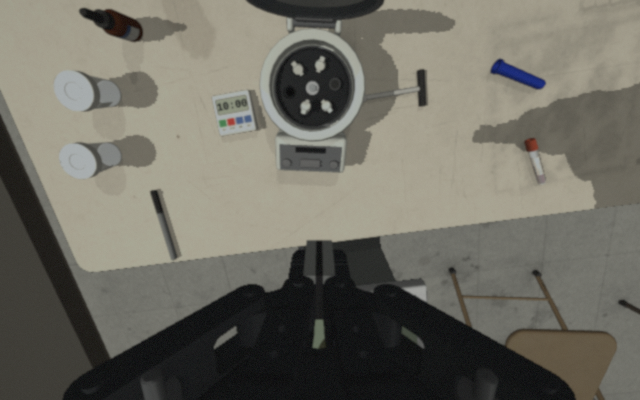

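The wrist picture shows the bowl at (312,85), tubes at (298,69), (320,64), (303,105) and (325,106), and the long key at (312,163). Depth puts the proud tube at (303,105), with tube_b 60° counterclockwise from it. Next I refine the centre and the cap positions from depth.

```bash
python3 - <<'E'
from h import *
from scipy.optimize import least_squares
n="wrist"
c=get_calibration(n);p,d=read_camera(n)
v,u=np.mgrid[0:220,180:460];f=200/np.tan(np.radians(c["fov_y"]/2))
D=np.stack([(u-c["cx"])/f,-(v-c["cy"])/f,-np.ones(u.shape)],-1)@rot(c).T
P=np.array(c["xyz"])+D*d[0:220,180:460][...,None];P=P.reshape(-1,3);uv=np.stack([u,v],-1).reshape(-1,2)
r=np.hypot(P[:,0]-.543,P[:,1]-.011)
m=(r>.05)&(r<.08)&(P[:,2]>.085)&(P[:,2]<.102)&(P[:,0]<.59)
Q=P[m];print(m.sum(),np.median(Q[:,2]))
# annulus fit: outer edge via angle bins
ce=np.array([.543,.011])
for _ in range(5):
    a=np.arctan2(Q[:,1]-ce[1],Q[:,0]-ce[0]);rr=np.hypot(*(Q[:,:2]-ce).T)
    E=[]
    for k in np.linspace(-np.pi,np.pi,37)[:-1]:
        s=(a>=k)&(a<k+np.pi/18)
        if s.sum()>5: E.append(Q[s][np.argsort(rr[s])[-2:]].mean(0)[:2])
    E=np.array(E);o=least_squares(lambda x:np.hypot(*(E-x[:2]).T)-x[2],[*ce,.07],loss="soft_l1",f_scale=.001).x;ce=o[:2]
print("centre",o)
for r0 in regions_of(n,"tube")[:6]+regions_of(n,"proud_tube_top")[:3]:
    if r0["confidence"]<.3: continue
    mk=r0["mask"][0:220,180:460].ravel();q=P[mk]
    if len(q)==0: continue
    t=q[q[:,2]>np.percentile(q[:,2],60)]
    print(round(r0["confidence"],2),np.round(r0["xy"]),len(q),np.round(t.mean(0),4),np.round(np.percentile(q[:,2],[50,90,100]),4))
for nm in("tube_b","long_key_top") : pass
for r0 in regions_of(n,"long_key_top")[:2]: print("key",r0["confidence"],r0["xy"],r0["mask"].sum())
# high points in the bowl
m=(np.hypot(*(P[:,:2]-ce).T)<.045)&(P[:,2]>.084)
k=(np.hypot(*(P[:,:2]-ce).T)<.045)
for x,z in zip(uv[m][::1],P[m]): 
    if z[2]>.094: print(x,np.round(z,3))
big=cv2.resize(p[20:190,240:390],(600,680//1)[:2] if 0 else (529,600),interpolation=cv2.INTER_CUBIC);cv2.imwrite("pics/w1b.png",big[:,:,::-1])
E
```

```text
2375 0.09549371814683671
centre [0.5427857  0.01437232 0.07007022]
0.67 [318.  61.] 120 [ 0.5733 -0.0019  0.0897] [0.0875 0.0901 0.0918]
0.5 [294.  69.] 102 [0.5721 0.0319 0.0895] [0.088  0.0898 0.0918]
0.44 [321. 104.] 82 [ 0.5154 -0.0028  0.0894] [0.0879 0.0902 0.0911]
0.51 [302. 106.] 73 [0.5173 0.0288 0.1024] [0.101  0.1025 0.1049]
key 0.55 [308.1, 163.4] 185
[241   0] [0.517 0.006 0.506]
[260   1] [0.517 0.006 0.506]
[261   1] [0.517 0.006 0.506]
[341   2] [0.517 0.006 0.506]
[383   2] [0.517 0.006 0.506]
[226   3] [0.517 0.006 0.506]
[396   3] [0.517 0.006 0.506]
[263   6] [0.517 0.006 0.506]
[395   6] [0.517 0.006 0.506]
[192   7] [0.517 0.006 0.506]
[264   8] [0.517 0.006 0.506]
[271   9] [0.517 0.006 0.506]
[394  10] [0.517 0.006 0.506]
[207  11] [0.517 0.006 0.506]
[325  12] [0.517 0.006 0.506]
[414  13] [0.517 0.006 0.506]
[370  15] [0.517 0.006 0.506]
[327  16] [0.517 0.006 0.506]
[203  18] [0.517 0.006 0.506]
[275  18] [0.517 0.006 0.506]
[261  19] [0.517 0.006 0.506]
[326  19] [0.517 0.006 0.506]
[327  19] [0.517 0.006 0.506]
[451  20] [0.517 0.006 0.506]
[311  21] [0.5
[... 7985 characters left out ...]
006 0.506]
[385 194] [0.517 0.006 0.506]
[453 194] [0.517 0.006 0.506]
[449 197] [0.517 0.006 0.506]
[191 199] [0.517 0.006 0.506]
[209 199] [0.517 0.006 0.506]
[357 199] [0.517 0.006 0.506]
[392 199] [0.517 0.006 0.506]
[409 199] [0.517 0.006 0.506]
[292 200] [0.517 0.006 0.506]
[263 208] [0.517 0.006 0.506]
[350 209] [0.517 0.006 0.506]
[208 210] [0.517 0.006 0.506]
[324 210] [0.517 0.006 0.506]
[372 210] [0.517 0.006 0.506]
[270 213] [0.517 0.006 0.506]
[307 213] [0.517 0.006 0.506]
[188 214] [0.517 0.006 0.506]
[398 214] [0.517 0.006 0.506]
[449 214] [0.517 0.006 0.506]
[223 216] [0.517 0.006 0.506]
[394 216] [0.517 0.006 0.506]
[236 218] [0.517 0.006 0.506]
[408 218] [0.517 0.006 0.506]
```

View pics/w1b.png

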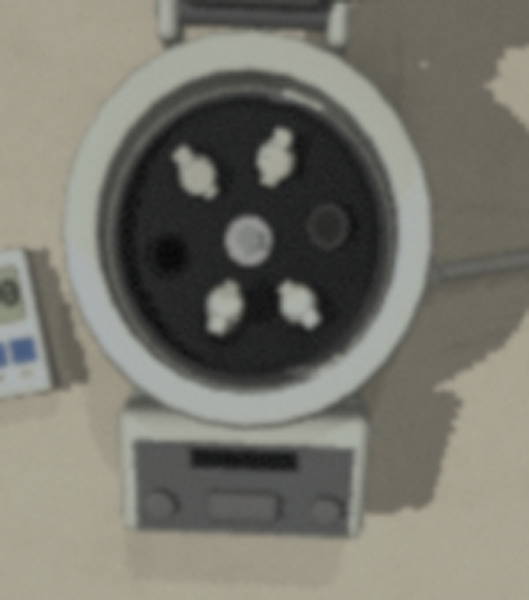

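The crop shows the hub at (248,240), the proud tube at (222,307) and the long key at (243,507). The wrist camera sits about 77 mm ahead of the tool and could touch the open lid, so I'm turning the hand sideways as I go over the tube.

drive_tool --pt "76 -23 110 0 0 -67 1" --pt "76 -23 110 0 0 -67 1" --pt "76 -23 110 0 0 -67 1" --pt "76 -23 110 0 0 -67 1" --pt "76 -23 110 0 0 -67 1" --pt "76 -23 110 0 0 -67 1" --pt "76 -23 110 0 0 -67 1" --pt "76 -23 110 0 0 -67 1" --pt "76 -23 110 0 0 -67 1" --pt "76 -23 110 0 0 -67 1" --pt "76 -23 110 0 0 -67 1" --pt "76 -23 110 0 0 -67 1"

```text
clock: 4.58
ee_pos: [0.5189, 0.0288, 0.214]
orientation: [0.872, 0.49, -0.0, -0.0]
force: [1.0, -0.2, -0.3]
finger_gap: 0.002
grasp_force: 0.0
```

```bash
python3 - <<'E'
from h import *
s=observe();print(np.round(s["joint_pos"],2),np.round(s["ee_pos"],4),np.round(s["orientation"],4),np.round(s["force"],2));T=R.from_quat(s["orientation"]);print(np.round(T.as_matrix(),3))
n="wrist";c=get_calibration(n);p,d=read_camera(n);cv2.imwrite("pics/w2.png",p[:,:,::-1])
# calibrated pixel of proud top target & tip projected
f=200/np.tan(np.radians(c["fov_y"]/2))
def proj(P):
    q=rot(c).T@(np.array(P)-c["xyz"]);return np.round([c["cx"]-f*q[0]/q[2],c["cy"]+f*q[1]/q[2]],0)
print(c["xyz"],proj(s["ee_pos"]),proj([.521,.0275,.101]),proj([.5435,.0145,.085]))
for l in("rotor","proud_tube_top","tube"):
    for r in place_of(n,l)[:4]:
        if r["confidence"]<.3: continue
        u=r["xy"];dep=d[int(np.clip(u[1],0,399)),int(np.clip(u[0],0,639))]
        print(n,l,round(r["confidence"],2),np.round(u,1),np.round(atdepth(c,u,dep),4),np.round(atz(c,u,.101),4))
E
```

```text
[-0.    0.6  -0.21  1.65  0.15  0.91 -0.81] [0.5189 0.0288 0.214 ] [ 8.715e-01  4.903e-01 -1.000e-04 -1.000e-04] [ 0.99 -0.23 -0.28]
[[ 0.519  0.855 -0.   ]
 [ 0.855 -0.519  0.   ]
 [-0.    -0.    -1.   ]]
[0.55940496 0.09565635 0.39569622] [319. 228.] [321. 185.] [345. 181.]
wrist rotor 0.56 [341.7 171.9] [0.5456 0.0236 0.0777] [0.5466 0.0289 0.101 ]
wrist proud_tube_top 0.68 [323.  183.8] [0.5236 0.028  0.1011] [0.5236 0.028  0.101 ]
wrist tube 0.67 [359.  158.7] [0.5689 0.0287 0.0875] [0.5685 0.0316 0.101 ]
wrist tube 0.62 [371.2 179.1] [0.5695 0.002  0.0869] [0.5691 0.0063 0.101 ]
wrist tube 0.59 [331.6 203.8] [5.183e-01 2.000e-04 8.750e-02] [0.5201 0.0043 0.101 ]
```

View pics/w2.png

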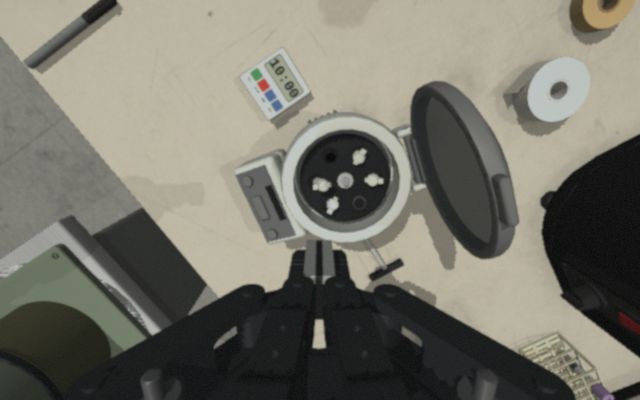

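The wrist picture shows the proud tube at (321,185), tube_b at (332,204) and the fingertips at (319,242). The fingertips project to row 228, so I'm checking that offset with the depth at the tips.

```bash
python3 - <<'E'
from h import *
s=observe();T=R.from_quat(s["orientation"]).as_matrix()
c=get_calibration("wrist");p,d=read_camera("wrist")
for v in range(226,275,4):
    print(v,[tuple(np.round(1e3*T.T@(atdepth(c,(u,v),d[v,u])-s["ee_pos"])).astype(int)) if 0<d[v,u]<.3 else '-' for u in(298,306,312,318,326,332,340)])
E
```

```text
226 ['-', '-', '-', '-', '-', '-', '-']
230 ['-', '-', '-', '-', '-', '-', '-']
234 ['-', '-', '-', '-', '-', '-', '-']
238 ['-', '-', '-', '-', '-', '-', '-']
242 ['-', (np.int64(12), np.int64(-7), np.int64(-45)), (np.int64(12), np.int64(-4), np.int64(-46)), (np.int64(12), np.int64(0), np.int64(-45)), (np.int64(12), np.int64(4), np.int64(-45)), '-', '-']
246 ['-', (np.int64(12), np.int64(-6), np.int64(-51)), (np.int64(12), np.int64(-3), np.int64(-50)), (np.int64(11), np.int64(0), np.int64(-49)), (np.int64(12), np.int64(4), np.int64(-50)), '-', '-']
250 [(np.int64(8), np.int64(-11), np.int64(-47)), (np.int64(12), np.int64(-6), np.int64(-54)), (np.int64(12), np.int64(-3), np.int64(-54)), (np.int64(12), np.int64(0), np.int64(-54)), (np.int64(12), np.int64(3), np.int64(-54)), (np.int64(11), np.int64(6), np.int64(-53)), (np.int64(8), np.int64(11), np.int64(-47))]
254 [(np.int64(8), np.int64(-10), np.int64(-51)), (np.int64(11), np.int64(-6), np.int64(-57)), (np.int64(12), np.int64(-3), np.int64(-59)), (np.int64(12), np.int64(0), np.int64(-59)), (np.int64(11), np.int64(3), np.int64(-57)), 
[... 964 characters left out ...]
p.int64(6), np.int64(-69)), (np.int64(8), np.int64(10), np.int64(-63))]
270 [(np.int64(8), np.int64(-9), np.int64(-66)), (np.int64(12), np.int64(-5), np.int64(-73)), (np.int64(11), np.int64(-3), np.int64(-72)), (np.int64(12), np.int64(0), np.int64(-72)), (np.int64(11), np.int64(3), np.int64(-71)), (np.int64(12), np.int64(6), np.int64(-72)), (np.int64(7), np.int64(10), np.int64(-65))]
274 [(np.int64(7), np.int64(-9), np.int64(-68)), (np.int64(12), np.int64(-5), np.int64(-75)), (np.int64(13), np.int64(-3), np.int64(-77)), (np.int64(12), np.int64(0), np.int64(-75)), (np.int64(12), np.int64(3), np.int64(-76)), (np.int64(12), np.int64(5), np.int64(-76)), (np.int64(8), np.int64(9), np.int64(-69))]
```

```bash
python3 - <<'E'
from h import *
import cell;print([ (k,getattr(cell,k)) for k in dir(cell) if "grip" in k.lower()])
c=get_calibration("scene");p,d=read_camera("scene")
f=200/np.tan(np.radians(c["fov_y"]/2))
v,u=np.mgrid[0:400,0:640]
D=np.stack([(u-c["cx"])/f,-(v-c["cy"])/f,-np.ones(u.shape)],-1)@rot(c).T
P=np.array(c["xyz"])+D*d[...,None]
m=(np.hypot(P[...,0]-.519,P[...,1]-.029)<.03)&(P[...,2]>.11)&(P[...,2]<.4)
for z in np.arange(.12,.32,.01):
    k=m&(abs(P[...,2]-z)<.005);print(round(z,3),k.sum(),np.round(P[k].mean(0),3) if k.any() else '')
q=rot(c).T@(observe()["ee_pos"]-c["xyz"]);t=[c["cx"]-f*q[0]/q[2],c["cy"]+f*q[1]/q[2]];print(t)
x,y=map(int,t);cr=p[max(0,y-60):y+60,x-75:x+75];cv2.imwrite("pics/s2.png",cv2.resize(cr,None,fx=5,fy=5)[:,:,::-1])
E
```

```text
[('grip_depth', 0.0187)]
0.12 0 
0.13 0 
0.14 0 
0.15 0 
0.16 0 
0.17 0 
0.18 0 
0.19 0 
0.2 0 
0.21 0 
0.22 0 
0.23 0 
0.24 0 
0.25 8 [0.512 0.034 0.254]
0.26 35 [0.511 0.035 0.26 ]
0.27 50 [0.509 0.035 0.27 ]
0.28 50 [0.51  0.035 0.28 ]
0.29 26 [0.509 0.037 0.289]
0.3 17 [0.519 0.04  0.3  ]
0.31 11 [0.508 0.045 0.309]
[np.float64(353.0110358924631), np.float64(152.872458329422)]
```

View pics/s2.png

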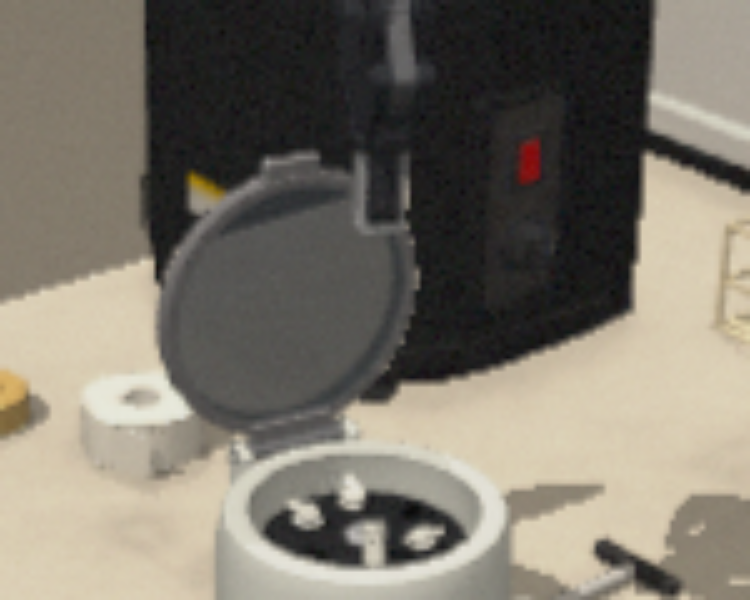

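The crop shows the real fingertips ending at (380,235), while the commanded TCP projects to (375,300). The depth readings agree that the tips end about 36–43 mm above the reported TCP, and sideways they match. I'll descend in steps and use the force reading to find contact.

drive_tool --pt "0 0 40 0 0 0 1" --pt "0 0 80 0 0 0 1" --pt "0 0 95 0 0 0 1" --pt "0 0 99 0 0 0 1" --pt "0 0 103 0 0 0 1" --pt "0 0 107 0 0 0 1" --pt "0 0 111 0 0 0 1" --pt "0 0 115 0 0 0 1" --pt "0 0 118 0 0 0 1" --pt "0 0 118 0 0 0 1"

```text
clock: 5.72
ee_pos: [0.5189, 0.029, 0.0959]
orientation: [0.871, 0.491, -0.0, -0.0]
force: [-0.0, 0.2, -0.4]
finger_gap: -0.002
grasp_force: 0.0
```

```bash
cat > tip.py <<'E'
from h import *
s=observe();T=R.from_quat(s["orientation"]).as_matrix();print(s["ee_pos"],np.round(s["force"],2))
c=get_calibration("wrist");p,d=read_camera("wrist")
f=200/np.tan(np.radians(c["fov_y"]/2))
v,u=np.mgrid[0:400,0:640]
P=np.array(c["xyz"])+(np.stack([(u-c["cx"])/f,-(v-c["cy"])/f,-np.ones(u.shape)],-1)@rot(c).T)*d[...,None]
L=(P-s["ee_pos"])@T
m=(abs(L[...,1])<5)&(L[...,0]>5)&(L[...,0]<15)&(L[...,2]>-80)&(L[...,2]<20)
m=(abs(L[...,1])<.005)&(L[...,0]>.008)&(L[...,0]<.015)&(L[...,2]>-.08)&(L[...,2]<-.01)
print("tip tool z",np.percentile(L[m][:,2],[95,99,100]),"world z",np.percentile(P[m][:,2],[0,1,5]))
k=(np.hypot(P[...,0]-.5195,P[...,1]-.0285)<.011)&(P[...,2]>.08)&(P[...,2]<.115)
print("proud",k.sum(),np.percentile(P[k][:,2],[50,90,98]) if k.any() else '')
E
python3 tip.py
```

```text
[0.51887128 0.02897639 0.09594471] [-0.04  0.24 -0.43]
tip tool z [-0.04632235 -0.04398281 -0.04243441] world z [0.13837944 0.13992721 0.14226737]
proud 637 [0.09816795 0.10211879 0.10346759]
```

drive_tool --pt "0 0 20 0 0 0 1" --pt "0 0 26 0 0 0 1" --pt "0 0 29 0 0 0 1" --pt "0 0 31 0 0 0 1" --pt "0 0 33 0 0 0 1" --pt "0 0 35 0 0 0 1" --pt "0 0 37 0 0 0 1" --pt "0 0 39 0 0 0 1" --pt "0 0 39 0 0 0 1"

```text
clock: 6.52
ee_pos: [0.5188, 0.0291, 0.057]
orientation: [0.871, 0.491, -0.0, -0.0]
force: [-1.4, 0.5, 1.9]
finger_gap: 0.001
grasp_force: 0.8
```

Contact. I'll keep pressing slowly.

drive_tool --pt "0 0 1 0 0 0 1" --pt "0 0 2 0 0 0 1" --pt "0 0 3 0 0 0 1" --pt "0 0 4 0 0 0 1" --pt "0 0 4 0 0 0 1"

```text
clock: 6.93
ee_pos: [0.5189, 0.029, 0.053]
orientation: [0.871, 0.491, -0.0, -0.0]
force: [-1.4, 1.2, 1.8]
finger_gap: -0.006
grasp_force: 1.0
```

```bash
python3 tip.py
```

```text
[0.51885162 0.02900646 0.05295218] [-1.38  1.17  1.79]
tip tool z [-0.02437545 -0.02387155 -0.02299163] world z [0.07594295 0.07682375 0.07732688]
proud 175 [0.08272706 0.11049719 0.11405048]
```

drive_tool --pt "0 0 1 0 0 0 1" --pt "0 0 2 0 0 0 1" --pt "0 0 3 0 0 0 1" --pt "0 0 3 0 0 0 1"

```text
clock: 7.32
ee_pos: [0.5188, 0.029, 0.05]
orientation: [0.871, 0.491, -0.0, -0.0]
force: [-1.8, 0.8, 4.5]
finger_gap: 0.001
grasp_force: 2.8
```

drive_tool --pt "0 0 0.5 0 0 0 1" --pt "0 0 1 0 0 0 1" --pt "0 0 1 0 0 0 1" --pt "0 0 1 0 0 0 1"

```text
clock: 7.65
ee_pos: [0.519, 0.0291, 0.0495]
orientation: [0.871, 0.491, 0.0, -0.0]
force: [-3.7, 1.3, 13.7]
finger_gap: 0.005
grasp_force: 7.1
```

That was a firm stop. I'll back off straight up and check.

drive_tool --pt "0 0 -5 0 0 0 1" --pt "0 0 -20 0 0 0 1" --pt "0 0 -60 0 0 0 1" --pt "0 0 -100 0 0 0 1" --pt "0 0 -140 0 0 0 1" --pt "0 0 -165 0 0 0 1" --pt "0 0 -165 0 0 0 1"

```text
clock: 8.23
ee_pos: [0.5208, 0.029, 0.219]
orientation: [0.871, 0.491, 0.003, 0.001]
force: [0.3, -0.1, -0.1]
finger_gap: 0.002
grasp_force: 0.0
```

```bash
python3 - <<'E'
from h import *
s=observe();print(np.round(s["ee_pos"],4),np.round(s["force"],2))
n="wrist";c=get_calibration(n);p,d=read_camera(n)
f=200/np.tan(np.radians(c["fov_y"]/2))
v,u=np.mgrid[0:400,0:640]
P=np.array(c["xyz"])+(np.stack([(u-c["cx"])/f,-(v-c["cy"])/f,-np.ones(u.shape)],-1)@rot(c).T)*d[...,None]
for nm,x in dict(proud=(.518,.0295),b=(.517,0),c=(.570,0),d=(.570,.029)).items():
    k=(np.hypot(P[...,0]-x[0],P[...,1]-x[1])<.010)&(P[...,2]>.083)&(P[...,2]<.115)
    print(nm,k.sum(),np.round(P[k].mean(0),4),np.percentile(P[k][:,2],[50,90,98]))
# lid points
m=(P[...,2]>.1)&(P[...,2]<.27)&(P[...,0]>.58)&(P[...,0]<.68)&(abs(P[...,1])<.09)
Q=P[m]
for z in np.arange(.1,.265,.02):
    q=Q[abs(Q[:,2]-z)<.01]
    if len(q): print(round(z,2),len(q),"x",np.round(np.percentile(q[:,0],[2,50,98]),3),"y",np.round(np.percentile(q[:,1],[2,50,98]),3))
for l in("lid_hinge","lid_outer","long_key_top"):
    for r in place_of(n,l)[:2]:
        uu=r["xy"];dep=d[int(np.clip(uu[1],0,399)),int(np.clip(uu[0],0,639))];print(l,round(r["confidence"],2),np.round(uu),np.round(atdepth(c,uu,dep),4))
r=regions_of(n,"long_key_top")
for a in r[:2]:
    q=P[a["mask"]];print("keymask",a["confidence"],len(q),q.mean(0))
E
```

```text
[0.5208 0.029  0.219 ] [ 0.3  -0.08 -0.09]
proud 147 [0.5167 0.0297 0.0873] [0.08758736 0.09009679 0.09107221]
b 137 [ 0.5173 -0.0011  0.0874] [0.08776937 0.09018431 0.09142926]
c 148 [5.713e-01 1.000e-04 8.740e-02] [0.08786779 0.08993611 0.091072  ]
d 152 [0.5703 0.0312 0.0875] [0.08778467 0.09012857 0.09126175]
0.1 333 x [0.604 0.617 0.624] y [-0.03   0.002  0.033]
0.12 537 x [0.61  0.619 0.627] y [-0.046  0.005  0.05 ]
0.14 829 x [0.608 0.619 0.629] y [-0.058  0.007  0.061]
0.16 1150 x [0.607 0.62  0.63 ] y [-0.063  0.008  0.067]
0.18 1573 x [0.607 0.62  0.637] y [-0.062  0.014  0.068]
0.2 2067 x [0.608 0.621 0.638] y [-0.057  0.019  0.064]
0.22 2845 x [0.61  0.622 0.639] y [-0.047  0.021  0.054]
0.24 2543 x [0.614 0.621 0.633] y [-0.031  0.008  0.033]
lid_hinge 0.66 [412. 162.] [6.168e-01 3.000e-04 1.043e-01]
lid_outer 0.9 [499. 179.] [0.6259 0.0129 0.2465]
long_key_top 0.63 [258. 205.] [0.4414 0.0383 0.0684]
keymask 0.75 245 [0.43997931 0.03386486 0.06757033]
```

All four caps now read the same height, so the proud tube is home. Next I check the clearance behind the lid, then go over it.

```bash
python3 - <<'E'
from h import *
c=get_calibration("top");p,d=read_camera("top")
f=200/np.tan(np.radians(c["fov_y"]/2))
v,u=np.mgrid[0:400,0:640]
P=np.array(c["xyz"])+(np.stack([(u-c["cx"])/f,-(v-c["cy"])/f,-np.ones(u.shape)],-1)@rot(c).T)*d[...,None]
m=(P[...,0]>.66)&(P[...,0]<.85)&(P[...,1]>-.25)&(P[...,1]<.15)&(P[...,2]>.1)&(P[...,2]<.6)
Q=P[m]
for x in np.arange(.66,.85,.03):
    q=Q[abs(Q[:,0]-x)<.015]
    if len(q):print(round(x,2),len(q),"ymax",np.percentile(q[:,1],[50,90,99]).round(3),"zmax",q[:,2].max().round(3))
E
```

```text
0.72 413 ymax [-0.237 -0.221 -0.219] zmax 0.248
0.75 1474 ymax [-0.207 -0.182 -0.176] zmax 0.26
0.78 1226 ymax [-0.175 -0.159 -0.155] zmax 0.258
0.81 1027 ymax [-0.167 -0.149 -0.147] zmax 0.26
0.84 695 ymax [-0.165 -0.146 -0.145] zmax 0.26
```

drive_tool --pt "0 0 -40 0 0 0 1" --pt "0 0 -60 0 0 0 1" --pt "0 0 -60 0 0 14 1" --pt "0 0 -60 0 0 28 1" --pt "0 0 -60 0 0 42 1" --pt "0 0 -60 0 0 56 1" --pt "0 0 -60 0 0 69 1" --pt "0 0 -60 0 0 69 1" --pt "0 0 -60 0 0 69 1" --pt "0 0 -60 0 0 69 1" --pt "0 0 -60 0 0 69 1" --pt "0 0 -60 0 0 69 1"

```text
clock: 9.53
ee_pos: [0.5187, 0.029, 0.2733]
orientation: [0.996, -0.092, -0.001, 0.0]
force: [0.0, 0.7, -0.7]
finger_gap: -0.001
grasp_force: 0.0
```

drive_tool --pt "40 2 0 0 0 0 1" --pt "80 5 0 0 0 0 1" --pt "120 8 0 0 0 0 1" --pt "155 10 0 0 0 0 1" --pt "173 10 0 0 0 0 1" --pt "173 10 0 0 0 0 1" --pt "173 10 40 0 0 0 1" --pt "173 10 75 0 0 0 1" --pt "173 10 95 0 0 0 1" --pt "173 10 103 0 0 0 1" --pt "173 10 103 0 0 0 1" --pt "173 10 103 0 0 0 1"

```text
clock: 10.53
ee_pos: [0.6877, -0.0113, 0.172]
orientation: [0.996, -0.088, 0.0, -0.0]
force: [-0.2, -0.1, 0.7]
finger_gap: 0.002
grasp_force: 0.0
```

```bash
python3 - <<'E'
from h import *
s=observe();e=s["ee_pos"];print(np.round(e,4),np.round(s["force"],2))
T=R.from_quat(s["orientation"]).as_matrix();print(T.round(3))
H=np.array([.616,.001,.0945]);yaw=np.radians(-10.3);ex=np.array([np.cos(yaw),np.sin(yaw),0]);ez=np.array([0,0,1.])
for th in np.radians([96,90,84,78,72,66,60,54,48,42,36,30,24,20,16,12,9,6,4,2,0]):
    P=H+.125*(-np.cos(th)*ex+np.sin(th)*ez)+.0215*(np.sin(th)*ex+np.cos(th)*ez)+.012*np.sin(th)*ex-.041*ez
    print(round(np.degrees(th)),np.round(1e3*(T.T@(P-e))))
p,d=read_camera("scene");cv2.imwrite("pics/s3.png",cv2.resize(p[60:260,240:480],None,fx=3,fy=3)[:,:,::-1])
E
```

```text
[ 0.6877 -0.0113  0.172 ] [-0.24 -0.14  0.71]
[[ 0.984 -0.176  0.001]
 [-0.176 -0.984 -0.   ]
 [ 0.001 -0.    -1.   ]]
96 [-26.   1.  -4.]
90 [-39.   1.  -7.]
84 [-53.   1.  -8.]
78 [-66.   1.  -8.]
72 [-80.   0.  -7.]
66 [-93.   0.  -4.]
60 [-106.    0.   -1.]
54 [-119.    0.    5.]
48 [-132.    0.   11.]
42 [-143.    0.   19.]
36 [-154.    0.   28.]
30 [-164.    0.   37.]
24 [-173.    0.   48.]
20 [-179.    0.   55.]
16 [-184.    0.   63.]
12 [-188.    0.   71.]
9 [-191.    0.   78.]
6 [-194.    0.   84.]
4 [-195.    0.   88.]
2 [-197.    0.   93.]
0 [-198.    0.   97.]
```

View pics/s3.png

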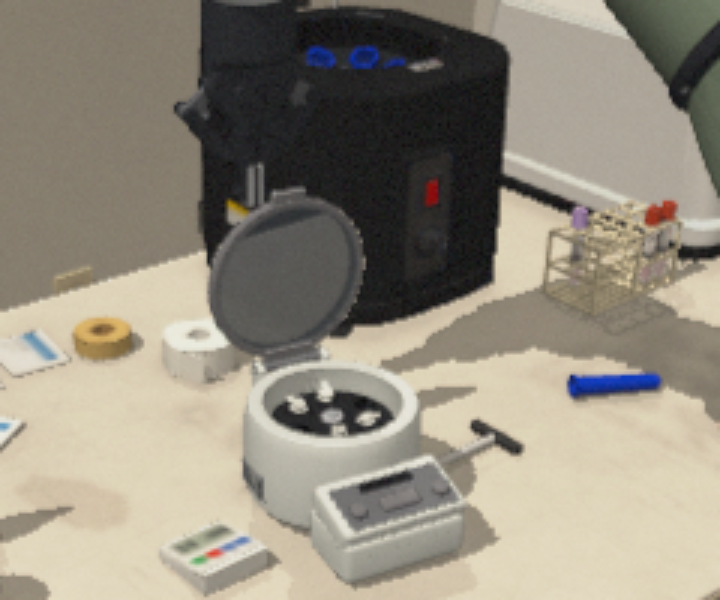

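The picture shows the hand behind the upright lid, fingertips at (255,190), with nothing else near. I'll swing the lid along its arc.

drive_tool --pt "-15 1 -2 0 0 0 1" --pt "-26 1 -4 0 0 0 1" --pt "-32 1 -5 0 0 0 1" --pt "-39 1 -7 0 0 0 1" --pt "-46 1 -8 0 0 0 1" --pt "-53 1 -8 0 0 0 1" --pt "-60 1 -8 0 0 0 1" --pt "-66 1 -8 0 0 0 1" --pt "-73 0 -8 0 0 0 1" --pt "-80 0 -7 0 0 0 1" --pt "-87 0 -6 0 0 0 1" --pt "-93 0 -4 0 0 0 1"

```text
clock: 11.58
ee_pos: [0.5965, 0.0051, 0.1769]
orientation: [0.996, -0.088, 0.002, -0.0]
force: [1.1, -0.8, 1.9]
finger_gap: 0.0
grasp_force: 0.7
```

drive_tool --pt "-7 0 1 0 0 0 1" --pt "-13 0 3 0 0 0 1" --pt "-20 0 6 0 0 0 1" --pt "-26 0 9 0 0 0 1" --pt "-33 0 12 0 0 0 1" --pt "-39 0 15 0 0 0 1" --pt "-45 0 19 0 0 0 1" --pt "-50 0 23 0 0 0 1" --pt "-56 0 27 0 0 0 1" --pt "-61 0 32 0 0 0 1" --pt "-66 0 36 0 0 0 1" --pt "-71 0 41 0 0 0 1"

```text
clock: 12.58
ee_pos: [0.526, 0.0176, 0.1342]
orientation: [0.996, -0.088, 0.0, -0.0]
force: [0.8, -0.3, 0.9]
finger_gap: 0.001
grasp_force: 0.3
```

drive_tool --pt "-5 0 5 0 0 0 1" --pt "-9 0 11 0 0 0 1" --pt "-12 0 15 0 0 0 1" --pt "-15 0 18 0 0 0 1" --pt "-18 0 22 0 0 0 1" --pt "-20 0 26 0 0 0 1" --pt "-22 0 30 0 0 0 1" --pt "-24 0 34 0 0 0 1" --pt "-26 0 37 0 0 0 1" --pt "-27 0 40 0 0 0 1" --pt "-28 0 42 0 0 0 1" --pt "-28 0 42 0 0 0 1"

```text
clock: 13.58
ee_pos: [0.4982, 0.0225, 0.0918]
orientation: [0.996, -0.088, -0.0, -0.0]
force: [0.7, -0.9, 0.0]
finger_gap: -0.001
grasp_force: 0.0
```

drive_tool --pt "-1 0 2 0 0 0 1" --pt "-2 0 4 0 0 0 1" --pt "-2 0 6 0 0 0 1" --pt "-3 0 8 0 0 0 1" --pt "-3 0 9 0 0 0 1" --pt "-3 0 10 0 0 0 1" --pt "-3 0 11 0 0 0 1" --pt "-3 0 12 0 0 0 1" --pt "-3 0 12 0 0 0 1"

```text
clock: 14.33
ee_pos: [0.4954, 0.023, 0.0803]
orientation: [0.996, -0.088, -0.0, -0.0]
force: [-1.7, 0.0, 10.6]
finger_gap: -0.004
grasp_force: 5.4
```

Force has risen, so the lid is probably on its stop. I'll back off and check.

drive_tool --pt "0 0 -5 0 0 0 1" --pt "0 0 -30 0 0 0 1" --pt "-30 0 -70 0 0 0 1" --pt "-60 0 -110 0 0 0 1" --pt "-60 0 -110 0 0 0 1" --pt "-60 0 -110 0 0 0 1"

```text
clock: 14.83
ee_pos: [0.4359, 0.0341, 0.1931]
orientation: [0.996, -0.088, 0.002, -0.001]
force: [1.0, -0.5, -0.9]
finger_gap: 0.004
grasp_force: 0.0
```

```bash
python3 - <<'E'
from h import *
s=observe();e=s["ee_pos"];print(np.round(e,4),np.round(s["force"],2))
T=R.from_quat(s["orientation"]).as_matrix();print(T.round(3))
H=np.array([.616,.001]);ex=np.array([np.cos(np.radians(-10.3)),np.sin(np.radians(-10.3))])
for n in("wrist","top"):
    c=get_calibration(n);p,d=read_camera(n)
    if n=="wrist": cv2.imwrite("pics/w4.png",p[:,:,::-1])
    f=200/np.tan(np.radians(c["fov_y"]/2));v,u=np.mgrid[0:400,0:640]
    P=np.array(c["xyz"])+(np.stack([(u-c["cx"])/f,-(v-c["cy"])/f,-np.ones(u.shape)],-1)@rot(c).T)*d[...,None]
    r=P[...,:2]-H;a=r@ex;b=r@np.array([-ex[1],ex[0]])
    for k in range(-160,5,10):
        m=(abs(a*1e3-k)<4)&(abs(b)<.012)&(P[...,2]<.16)&(P[...,2]>.03)
        print(n,k,m.sum(),np.median(P[m][:,2]).round(4) if m.any() else '')
    for r0 in regions_of(n,"long_key_top")[:2]: print("key",round(r0["confidence"],2),r0["xy"],P[r0["mask"]].mean(0).round(4),r0["mask"].sum())
    for r0 in place_of(n,"long_key_top")[:2]:
        q=r0["xy"];print("keyp",round(r0["confidence"],2),np.round(q),atz(c,q,.07).round(4))
E
```

```text
[0.4359 0.0341 0.1931] [ 0.99 -0.51 -0.89]
[[ 0.984 -0.175  0.004]
 [-0.175 -0.984  0.001]
 [ 0.004 -0.002 -1.   ]]
wrist -160 137 0.0674
wrist -150 130 0.1051
wrist -140 206 0.1092
wrist -130 235 0.115
wrist -120 253 0.1189
wrist -110 264 0.1205
wrist -100 290 0.1217
wrist -90 299 0.1221
wrist -80 329 0.1223
wrist -70 338 0.1224
wrist -60 357 0.1222
wrist -50 356 0.1218
wrist -40 364 0.121
wrist -30 299 0.1196
wrist -20 0 
wrist -10 0 
wrist 0 0 
keyp 0.59 [321. 180.] [0.4385 0.032  0.07  ]
top -160 0 
top -150 0 
top -140 0 
top -130 0 
top -120 0 
top -110 0 
top -100 0 
top -90 0 
top -80 0 
top -70 0 
top -60 0 
top -50 0 
top -40 0 
top -30 13 0.1174
top -20 37 0.1151
top -10 35 0.1099
top 0 36 0.1041
key 0.29 [231.9, 274.8] [0.3511 0.3173 0.013 ] 313
```

View pics/w4.png

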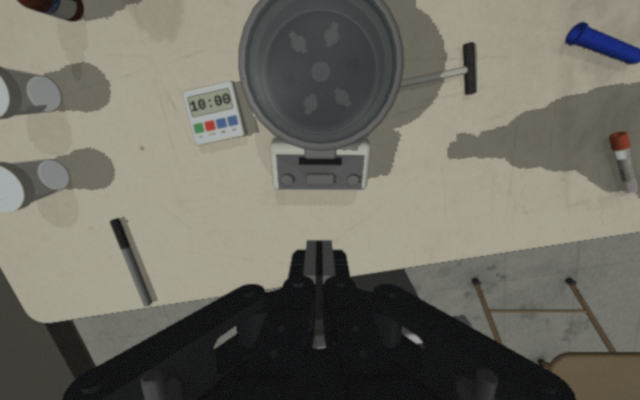

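The picture shows the lid shut over the bowl (320,70), and the long key at (321,180) is clear of it. The dome profile in depth is level, so the lid is closed. For the key I'm tilting the tool 15° to the deck normal, which also leans the hand away from the lid.

drive_tool --pt "1 1 15 0 5 0 1" --pt "1 1 35 0 10 0 1" --pt "1 1 60 0 15 0 1" --pt "1 1 90 0 15 0 1" --pt "1 1 110 0 15 0 1" --pt "1 1 112 0 15 0 1" --pt "1 1 112 0 15 0 1"

```text
clock: 15.72
ee_pos: [0.4537, 0.036, 0.1003]
orientation: [0.99, -0.088, 0.11, 0.016]
force: [-0.3, 0.1, 0.5]
finger_gap: -0.002
grasp_force: 0.0
```

```bash
python3 - <<'E'
from h import *
s=observe();e=s["ee_pos"];print(np.round(e,4),np.round(s["force"],2))
T=R.from_quat(s["orientation"]).as_matrix();print(T.round(3))
c=get_calibration("wrist");p,d=read_camera("wrist");cv2.imwrite("pics/w5.png",p[:,:,::-1])
f=200/np.tan(np.radians(c["fov_y"]/2));v,u=np.mgrid[0:400,0:640]
P=np.array(c["xyz"])+(np.stack([(u-c["cx"])/f,-(v-c["cy"])/f,-np.ones(u.shape)],-1)@rot(c).T)*d[...,None]
L=(P-e)@T
m=(abs(L[...,1])<.005)&(L[...,0]>.008)&(L[...,0]<.015)&(L[...,2]>-.08)&(L[...,2]<-.03)
q=P[m][np.argsort(L[m][:,2])[-15:]];print("tip front edge",q.mean(0).round(4),L[m][:,2].max(),"tip centre",(q.mean(0)-.0115*T[:,0]).round(4))
for r0 in place_of("wrist","long_key_top")[:2]:
    x=r0["xy"];print("keyp",round(r0["confidence"],2),np.round(x),atz(c,x,.072).round(4),d[int(x[1]),int(x[0])],atdepth(c,x,d[int(x[1]),int(x[0])]).round(4))
for r0 in regions_of("wrist","long_key_top")[:2]: print("mask",r0["confidence"],r0["mask"].sum(),P[r0["mask"]].mean(0).round(4))
E
```

```text
[0.4537 0.036  0.1003] [-0.31  0.15  0.53]
[[ 0.96  -0.179  0.215]
 [-0.172 -0.984 -0.051]
 [ 0.221  0.013 -0.975]]
tip front edge [0.4551 0.0366 0.1457] -0.0432797152360936 tip centre [0.444  0.0386 0.1432]
keyp 0.76 [326. 240.] [0.4377 0.0334 0.072 ] 0.23287682 [0.4361 0.0334 0.0653]
mask 0.88 550 [0.4401 0.0323 0.0664]
```

View pics/w5.png

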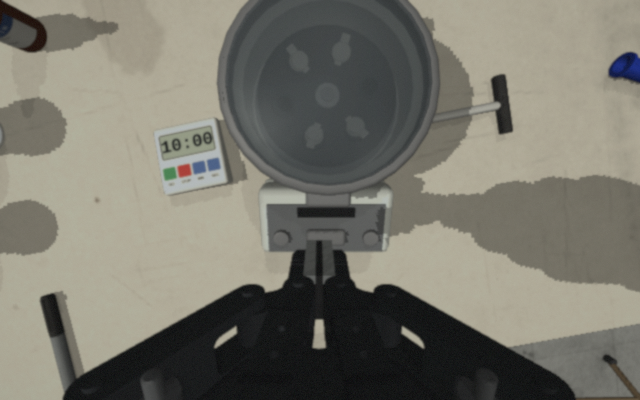

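The picture shows the tip at (318,243) above the long key (326,237). The move has not settled yet, so I'll let it finish.

drive_tool --pt "0 0 0 0 0 0 1" --pt "0 0 0 0 0 0 1" --pt "0 0 0 0 0 0 1" --pt "0 0 0 0 0 0 1"

```text
clock: 16.2
ee_pos: [0.4539, 0.0362, 0.1021]
orientation: [0.99, -0.089, 0.111, 0.016]
force: [-0.1, 0.5, 0.3]
finger_gap: -0.0
grasp_force: 0.0
```

```bash
cat > k.py <<'E'
from h import *
s=observe();e=s["ee_pos"];print(np.round(e,4),np.round(s["force"],2),np.round(s["joint_pos"],2),np.round(s["qd"],2))
T=R.from_quat(s["orientation"]).as_matrix();print(T.round(3))
K=np.array([.439,.0327,.071]);print("tip model",(e-.042*T[:,2]).round(4),"to key, tool mm",(1e3*T.T@(K-(e-.042*T[:,2]))).round(1))
E
python3 k.py
```

```text
[0.4539 0.0362 0.1021] [-0.07  0.52  0.26] [-0.31  0.67  0.15  2.27 -0.53  0.   -1.43] [-0.    0.    0.   -0.   -0.01 -0.    0.01]
[[ 0.959 -0.179  0.218]
 [-0.172 -0.984 -0.05 ]
 [ 0.223  0.011 -0.975]]
tip model [0.4448 0.0383 0.1431] to key, tool mm [-20.7   5.8  69.3]
```

```bash
python3 - <<'E'
from h import *
s=observe();e=s["ee_pos"];T=R.from_quat(s["orientation"]).as_matrix()
c=get_calibration("wrist");p,d=read_camera("wrist")
f=200/np.tan(np.radians(c["fov_y"]/2));v,u=np.mgrid[0:400,0:640]
P=np.array(c["xyz"])+(np.stack([(u-c["cx"])/f,-(v-c["cy"])/f,-np.ones(u.shape)],-1)@rot(c).T)*d[...,None]
L=(P-e)@T
print("cam in tool",((np.array(c["xyz"])-e)@T).round(3))
h=L[(d>0)&(L[...,2]<-.03)&(v>235)]
for k in np.arange(-.03,-.2,-.01):
    q=h[abs(h[:,2]-k)<.005]
    if len(q): print(round(k,3),len(q),"x",q[:,0].min().round(3),q[:,0].max().round(3),"y",q[:,1].min().round(3),q[:,1].max().round(3))
E
```

```text
cam in tool [ 0.078 -0.001 -0.182]
-0.04 36 x 0.011 0.012 y -0.008 0.006
-0.05 450 x 0.006 0.012 y -0.015 0.013
-0.06 600 x 0.006 0.012 y -0.015 0.013
-0.07 568 x 0.001 0.012 y -0.015 0.013
-0.08 1217 x -0.011 0.015 y -0.031 0.029
-0.09 4067 x -0.013 0.015 y -0.04 0.037
-0.1 5526 x -0.01 0.018 y -0.047 0.045
-0.11 8291 x -0.01 0.019 y -0.055 0.053
-0.12 11163 x -0.008 0.019 y -0.063 0.061
-0.13 9384 x 0.005 0.021 y -0.063 0.061
-0.14 826 x 0.018 0.022 y -0.02 0.018
```

The hand stays within ±22 mm in x up to about 100 mm above the tips, so a vertical press clears the lid. Joint 6 is at its limit in this pose, so I'm undoing the tilt.

drive_tool --pt "0 0 -10 0 -5 0 1" --pt "0 0 -10 0 -10 0 1" --pt "0 0 -10 0 -13 0 1" --pt "0 0 -10 0 -13 0 1" --pt "0 0 -10 0 -13 0 1"

```text
clock: 16.67
ee_pos: [0.4521, 0.0365, 0.1116]
orientation: [0.996, -0.09, -0.001, 0.006]
force: [-0.8, 0.4, 0.3]
finger_gap: -0.007
grasp_force: 0.0
```

```bash
python3 k.py
```

```text
[0.4521 0.0365 0.1116] [-0.8   0.38  0.26] [-0.36  0.71  0.35  2.02 -0.46  0.5  -1.43] [ 0.   -0.01 -0.02  0.05 -0.01 -0.06  0.01]
[[ 0.984 -0.179 -0.003]
 [-0.179 -0.984 -0.011]
 [-0.001  0.012 -1.   ]]
tip model [0.4522 0.037  0.1536] to key, tool mm [-12.1   5.6  82.7]
```

drive_tool --pt "-16 5 0 0 0 0 1" --pt "-16 5 25 0 0 0 1" --pt "-16 5 50 0 0 0 1" --pt "-16 5 65 0 0 0 1" --pt "-16 5 70 0 0 0 1" --pt "-16 5 70 0 0 0 1" --pt "-16 5 70 0 0 0 1"

```text
clock: 17.25
ee_pos: [0.4347, 0.0338, 0.0425]
orientation: [0.996, -0.09, -0.001, 0.005]
force: [-0.5, 0.1, 0.3]
finger_gap: -0.001
grasp_force: 0.0
```

```bash
python3 k.py
```

```text
[0.4347 0.0338 0.0425] [-0.53  0.06  0.27] [-0.26  0.82  0.18  2.13 -0.55  0.24 -1.35] [-0.01 -0.01  0.01 -0.01  0.    0.01  0.  ]
[[ 0.984 -0.179 -0.003]
 [-0.179 -0.984 -0.011]
 [-0.001  0.011 -1.   ]]
tip model [0.4348 0.0343 0.0845] to key, tool mm [ 4.4  0.7 13.5]
```

drive_tool --pt "0 0 4 0 0 0 1" --pt "0 0 7 0 0 0 1" --pt "0 0 9 0 0 0 1" --pt "0 0 11 0 0 0 1" --pt "0 0 12 0 0 0 1" --pt "0 0 12 0 0 0 1" --pt "0 0 12 0 0 0 1"

```text
clock: 17.83
ee_pos: [0.4348, 0.0338, 0.0299]
orientation: [0.996, -0.09, -0.001, 0.005]
force: [-0.1, -0.0, 0.6]
finger_gap: -0.001
grasp_force: 0.0
```

drive_tool --pt "0 0 1 0 0 0 1" --pt "0 0 2 0 0 0 1" --pt "0 0 3 0 0 0 1" --pt "0 0 3 0 0 0 1" --pt "0 0 3 0 0 0 1"

```text
clock: 18.25
ee_pos: [0.4349, 0.0338, 0.0269]
orientation: [0.996, -0.09, -0.001, 0.005]
force: [1.1, -0.1, 1.8]
finger_gap: 0.001
grasp_force: 1.1
```

drive_tool --pt "0 0 1 0 0 0 1" --pt "0 0 2 0 0 0 1" --pt "0 0 3 0 0 0 1" --pt "0 0 3 0 0 0 1" --pt "0 0 3 0 0 0 1"

```text
clock: 18.67
ee_pos: [0.435, 0.0337, 0.0241]
orientation: [0.996, -0.09, -0.001, 0.005]
force: [0.9, -0.1, 10.4]
finger_gap: -0.003
grasp_force: 4.8
```

drive_tool --pt "0 0 0.5 0 0 0 1" --pt "0 0 1 0 0 0 1" --pt "0 0 1 0 0 0 1" --pt "0 0 1 0 0 0 1"

```text
clock: 19.0
ee_pos: [0.4351, 0.0338, 0.0235]
orientation: [0.996, -0.09, -0.001, 0.005]
force: [-0.1, 0.6, 26.0]
finger_gap: -0.001
grasp_force: 12.8
```

```bash
python3 - <<'E'
from h import *
print(observe()["ee_pos"].round(4),observe()["force"].round(1))
c=get_calibration("wrist");p,d=read_camera("wrist")
cv2.imwrite("pics/w6.png",cv2.resize(p[150:290,240:420],None,fx=4,fy=4,interpolation=cv2.INTER_CUBIC)[:,:,::-1])
E
```

```text
[0.4351 0.0338 0.0235] [-0.1  0.6 26. ]
```

View pics/w6.png

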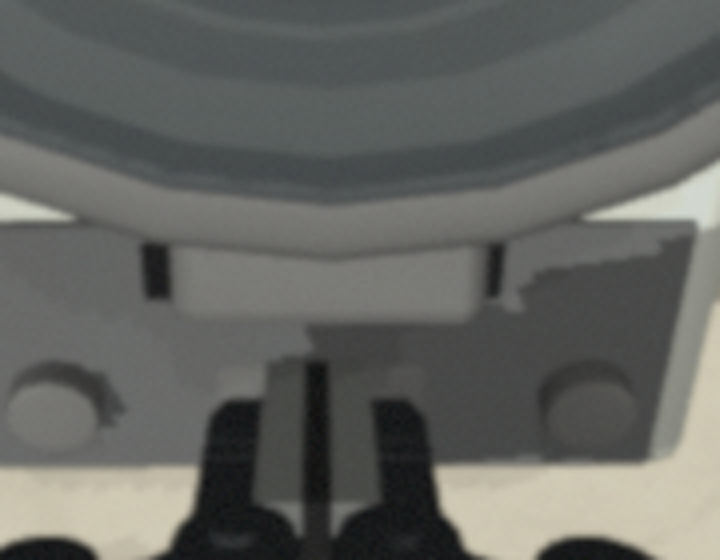

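The picture shows the tip on the long key at (315,400). The key's visible ends at (240,385) and (405,380) look nearly flush with the deck, while the two round keys stand up. I'll confirm with depth, now and again after release.

```bash
cat > kz.py <<'E'
from h import *
s=observe();print(s["clock"],s["ee_pos"].round(4),s["force"].round(1))
n="wrist";c=get_calibration(n);p,d=read_camera(n)
f=200/np.tan(np.radians(c["fov_y"]/2));v,u=np.mgrid[0:400,0:640]
P=np.array(c["xyz"])+(np.stack([(u-c["cx"])/f,-(v-c["cy"])/f,-np.ones(u.shape)],-1)@rot(c).T)*d[...,None]
ex=np.array([.9839,-.1788]);r=P[...,:2]-[.439,.0327];a=r@ex;b=r@np.array([.1788,.9839])
ok=(d>0)&(P[...,2]<.085)&(P[...,2]>.05)
z=P[...,2]-.268*a   # height along the 15 deg slope, referred to the key centre
for lo,hi in((-.042,-.031),(-.026,-.019),(-.0155,-.0115),(.0115,.0155),(.019,.026),(.031,.042)):
    m=ok&(b>lo)&(b<hi)&(abs(a)<.005);print(lo,m.sum(),(1e3*np.median(z[m])).round(2) if m.any() else '')
E
python3 kz.py
```

```text
19.05 [0.4351 0.0337 0.0235] [-0.7  0.1 25.7]
-0.042 325 66.35
-0.026 178 61.68
-0.0155 103 61.76
0.0115 184 73.11
0.019 182 61.54
0.031 364 66.26
```

drive_tool --pt "0 0 -3 0 0 0 1" --pt "0 0 -8 0 0 0 1" --pt "0 0 -15 0 0 0 1" --pt "0 0 -40 0 0 0 1" --pt "0 0 -75 0 0 0 1" --pt "0 0 -90 0 0 0 1" --pt "0 0 -90 0 0 0 1"

```text
clock: 19.68
ee_pos: [0.436, 0.0349, 0.1159]
orientation: [0.996, -0.09, 0.0, 0.005]
force: [-0.7, -0.3, -0.2]
finger_gap: 0.004
grasp_force: 0.0
```

```bash
python3 kz.py
```

```text
19.6833 [0.436  0.0349 0.1159] [-0.7 -0.3 -0.2]
-0.042 138 66.19
-0.026 83 61.68
-0.0155 49 65.76
0.0115 52 66.37
0.019 83 61.65
0.031 154 66.25
```

With the tip on it the key measured flush with the deck, about 4 mm down, and it is now back up. The round keys haven't moved and the hand is clear.

```bash
python3 -c "
from cell import *
print(hand_in())"
```

```text
the job is handed in; nothing more can be done
None
```

The job is handed in at about 20 s of the 58 s allowed: the proud tube is home, the lid is closed, and the long key went fully down and came back up; `hand_in()` returned no verdict, so this rests on my own depth and force checks.

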